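Lock the drilling jig's saddle with its locating pin

TASK

Take the red-knobbed locating pin out of its wooden block and put it down through the bush in the drilling jig's sliding saddle. Somewhere under the saddle is one blind hole in the ground steel strip: with the tip pressed lightly on the strip, slide saddle and pin along together until the pin drops, then push it fully home so that the collar sits flush on the saddle, and let go. Feel for the hole gently, without forcing pin or jig, and leave the other things on the bench where they are.

Things in the scene. Friction and masses are not known exactly. Their poses are not given: they have to be found in the camera images.
- pin: Locating pin, loose, 90 g. Origin: centre of its flat tip; z up its axis. From the tip: steel shank 11 mm dia. to 32 mm, the first 5 mm tapering to 7 mm at the tip; collar 28 mm dia. at 32-35 mm; red knob 24 mm dia., straight-sided from 37 to 65 mm, top at 69.5 mm. Starts upright in the wooden block (leans up to 5 degrees).
- pin_block: Fixed brown wooden block 52 x 72 x 36 mm (x, y, z), origin under its centre. One round 13 mm hole, 26 mm deep, in the middle of its top; the pin stands in it, tip 10 mm above the bench.
- jig: Fixed grey drilling jig 124 x 214 mm (x -78 to +46 mm), origin on the bench under the middle of the saddle's travel; y along the slideway, -x to the brass tube in front. Its steel strip, top at z = 24 mm, has one round blind hole (13 mm dia., 14 mm deep, 1 mm chamfer) at x = 0 and anywhere within the saddle's travel along y, always hidden under it. Pin home: tip 12 mm below the strip's top.
- saddle (a joint): Position of the saddle (62 x 100 x 20 mm aluminium block on the strip, top at z = 44 mm) along the jig's +y in m, -0.020 to +0.020 between its end stops, 0 = middle. It starts near its -y stop and stays where it is left; about 3 N slides it.
- bush (a point): Centre of the guide bush's mouth in the saddle's top face (flat but for a 1 mm ring round the mouth). Axes as the jig's. The bush runs 20 mm straight down to the strip, 12.2 mm dia., 1.5 mm chamfer. A small sprung ball in its wall, 10 mm down, grips the shank: the pin does not fall through by its weight; pushing it along the ball takes about 2 to 6 N.
- pin_collar (a point): Centre of the underside of the pin's collar, 32 mm above the tip on the pin's axis.
- cuff: Bystander: open silver cuff bracelet, 44 x 54 x 12 mm, origin under its centre.
- calliper: Bystander: calliper with a dark display, 60 x 158 x 12 mm, origin under its centre.
- bead_jar: Bystander: clear jar of coloured beads with a cork, 46 mm diameter, 64 mm high, origin under its centre.
- bench_block: Bystander: plain steel bench block, 55 x 70 x 18 mm, origin under its centre.
There are look-alikes about, which are no part of the job. Of the things that look like the pin, the larger one is meant.

How it is judged:
By the outcome, as a careful person would: the job done as asked, in the order asked, and still so for the second after the job is handed in, with the robot touching nothing.
It also fails if it takes over 51 s, if anything falls off the work surface, if the arm or the gripper's body presses on something with over 40 N, if the wrist force passes 120 N, or if a joint passes its speed limit or range.

ROBOT

A 6-joint arm with a two-finger parallel gripper is mounted at the origin on a cart in front of the work surface, level with it; the furniture and walls round the work are solid. World frame = base frame: x ahead of the robot, y to its left, z up, the work surface at z = 0. Lengths are in m, angles in rad, forces in N, time in s.
With the tool pointing down it reaches from about 0.325 to 0.925 m from the base axis. Payload 3.1 kg.
Tool frame: the origin (TCP) lies on the centre line of the jaws, within the pads' length; the fingertips stand 14 mm ahead of it and the grasp point (between the pads) lies 5 mm behind it; z points along the fingers, y is the direction in which the jaws open and shut (so a half turn about z gives the same grasp; the last joint's range is limited). The gripper opens to 85 mm and grips with 20 to 120 N. Pads are 22 mm wide; open, the fingers measure 114 mm over their backs; the gripper's body (76 mm by 85 mm) begins 54 mm behind the grasp point. The pads swing forward as they close: fully open they stand 13 mm farther back than shut.
Start: joints at [1.193, 0.217, 1.613, -0, 1.311, -0.112], TCP at [0.164, 0.603, 0.245] pointing down, gripper open.
Joint ranges: [-2.75, 2.75], [-0.78, 2.1], [0.31, 2.55], [-1.13, 4.27], [0.13, 2.63], [-2.58, 2.58]. Speed limits (rad/s): [2.79, 2.79, 3.14, 3.14, 3.14, 3.14].

INTERFACE

Orientations are given as a 3x3 rotation matrix whose columns are the frame's x, y, z axes.
In Python, from bench import r gives the robot as it stands.
- The arm moves only by the tool servo_tool, never from a script. Its argument "deltas" is a list of rows, each an object of numbers: "fingers": the closure in counts, from 0 (fully open) to 255 (shut); "x", "y", "z": the shift along the world's x, y, z in m; "ax", "ay", "az": the turn, a rotation vector about the world's x, y, z in degrees. In form: [{"fingers": .., "x": .., "y": .., "z": .., "ax": .., "ay": .., "az": ..}, ...]. A call has 1 to 12 rows; each row is the pose to reach, as a shift and turn from the pose commanded when the call began; what a row does not reach only later rows make up. A row lasts 1/10 s, in which the tool goes at most 50 mm and 8.59 degrees, less where a joint would pass 70% of its speed; a pose out of reach is approached as far as the arm can. A call with a gripper value outside its range is refused whole. The fingers move at their own pace and stop on an object; "newtons" is the grip in N (left out, the last holds). Time passes only in rows, so rows that repeat a pose let the fingers close. It gives the time, the measured TCP pose, the force and the opening at its end, in the units of the state.
- r.read_state(): the state, without advancing time (a new reading comes with each control period).
- r.capture(name): name is "side" or "top"; returns (picture, depth): 384x512x3 uint8, red, green, blue; 384x512 float32, m along the optical axis (not along the pixel's ray), 0 where there is no reading.
- r.calibration(name): a dict with "vfov" (degrees; the focal length in pixels is half the picture's height over the tangent of half this angle, whatever the lens; pixels are square), "cx", "cy" (the principal point, pixels), "R" (3x3) and "t" (3): a world point X has camera coordinates R X + t. Camera axes: x right, y down, z forward; pixel columns grow to the right and rows downward; lengths in m; the calibration is good to about 2 mm. A picture is of the moment at which its call begins. calibration takes no time and is no camera call.
- r.finish_job(): hands the job in, once; it reports no verdict.
The state is a dict: "clock": time; "qpos": joint angles; "qd": joint speeds; "effort": joint torques, N m; "tool_pos": TCP position; "eef_rot": TCP orientation; "ft_force": force on the tool from outside, world axes, zero at the start; "moment": the same for the moment, N m; "gripper_width": opening from 0.0 (shut) to 1.0 (fully open).
Only numpy, scipy, OpenCV 4.12 (cv2) and the standard library are available. Lean on these libraries where they do the work, as an engineer would, in place of code of your own. Each camera call takes 0.05 s, during which the arm holds its last target.

## Working session

There is one attempt and no reset: what is moved stays moved. The work goes in short steps, Python scripts to look and compute and a tool call to move; the robot and the scene stay as the last step left them, time stands still between calls to the robot, and variables do not carry over. Pictures are saved under pics/ and viewed, and the job is handed in when it is done.

Besides the shell and the picture viewer there is one more tool, called after "Request:" as name(argument=value, ...) on one line, values as JSON. servo_tool: Moves the arm, as the interface text tells. Its arguments: {"type":"object","properties":{"deltas":{"type":"array"},"newtons":{"type":"number"}},"required":["deltas"]}

```bash
mkdir -p pics; ls; python3 - <<'E'
from bench import r
import cv2,numpy as np
s=r.read_state();print(s)
for n in("side","top"):
    p,d=r.capture(n);cv2.imwrite(f"pics/{n}0.png",p[:,:,::-1]);np.savez(f"{n}0.npz",p=p,d=d);print(n,r.calibration(n))
E
```

```text
pics
{'clock': 0.0, 'qpos': array([ 1.19275471e+00,  2.17770960e-01,  1.61494188e+00,  9.21560949e-06,
        1.31130263e+00, -1.12171868e-01]), 'qd': array([-0.00026176,  0.00066354,  0.00174142,  0.00120762,  0.0004195 ,
       -0.00071826]), 'effort': array([ 2.53560211e-04, -3.96851921e+01, -3.03852940e+01, -1.37108386e-04,
        9.65315936e-03, -3.57806243e-05]), 'tool_pos': array([0.16388418, 0.60231411, 0.24395377]), 'eef_rot': array([[-9.64863591e-01,  2.62749759e-01, -9.02542208e-04],
       [ 2.62751160e-01,  9.64861012e-01, -2.24845177e-03],
       [ 2.80047627e-04, -2.40659326e-03, -9.99997065e-01]]), 'ft_force': array([ 0.19879508, -0.20835119,  0.21849732]), 'moment': array([-0.04791486,  0.04524002, -0.03187716]), 'gripper_width': 0.9991419214751008}
side {'vfov': 52.608262662383716, 'cx': 250.61254023627353, 'cy': 185.89583911882747, 'R': array([[-0.99060704, -0.1358313 , -0.01573394],
       [-0.06412125,  0.56306935, -0.8239183 ],
       [ 0.12077319, -0.81517039, -0.56649014]]), 't': array([0.57867032, 0.10371156, 0.83436681])}
top {'vfov': 57.20987154604851, 'cx': 256.2415667583187, 'cy': 187.39235133269995, 'R': array([[-0.00732828, -0.9997777 , -0.01976999],
       [-0.99316197,  0.00958055, -0.11635078],
       [ 0.11651432,  0.01878215, -0.9930114 ]]), 't': array([0.00634679, 0.58911368, 0.8974233 ])}
```

View pics/side0.png

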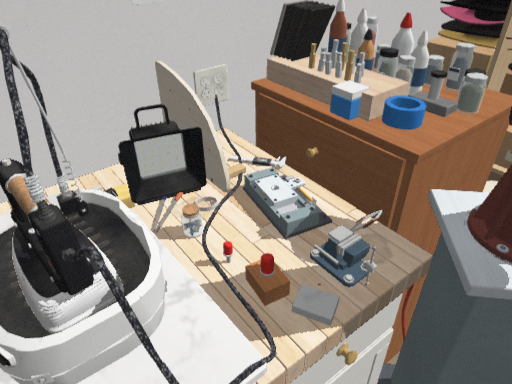

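View pics/top0.png

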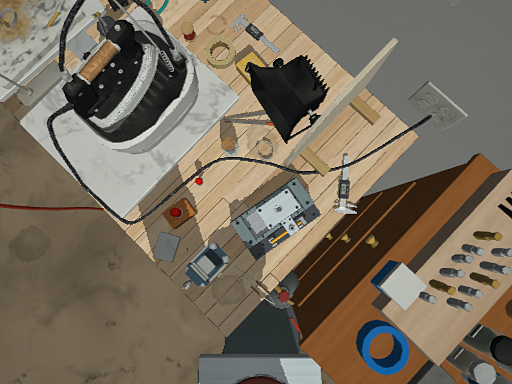

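```bash
python3 - <<'E'
import cv2,numpy as np
t=np.load("top0.npz")['p'][:,:,::-1];s=np.load("side0.npz")['p'][:,:,::-1]
cv2.imwrite("pics/t1.png",cv2.resize(t[120:300,140:360],None,fx=3.6,fy=3.2 if 0 else 3.3,interpolation=2)[:600])
cv2.imwrite("pics/s1.png",cv2.resize(s[150:330,200:390],None,fx=3.3,fy=3.3,interpolation=2))
cv2.imwrite("pics/t2.png",cv2.resize(t[165:265,220:330],None,fx=6,fy=6,interpolation=2))
E
```

```text
(no output)
```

View pics/t1.png

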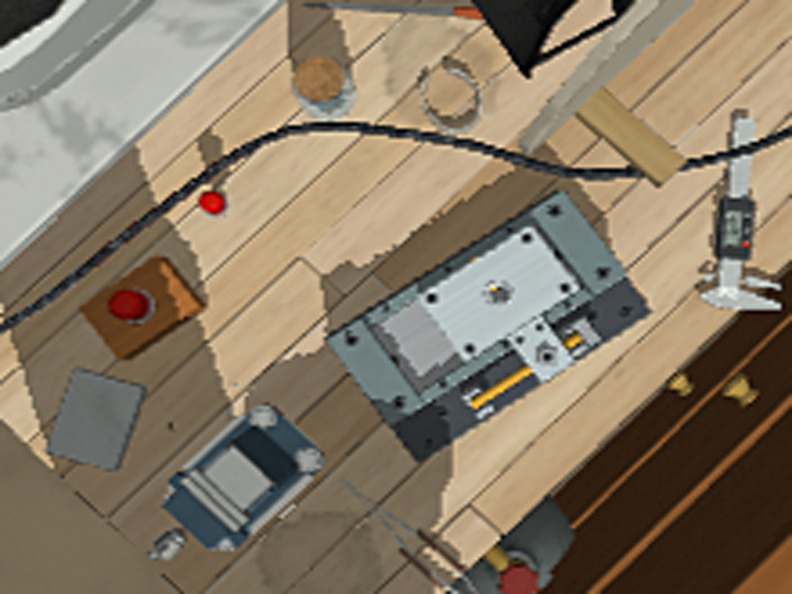

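View pics/s1.png

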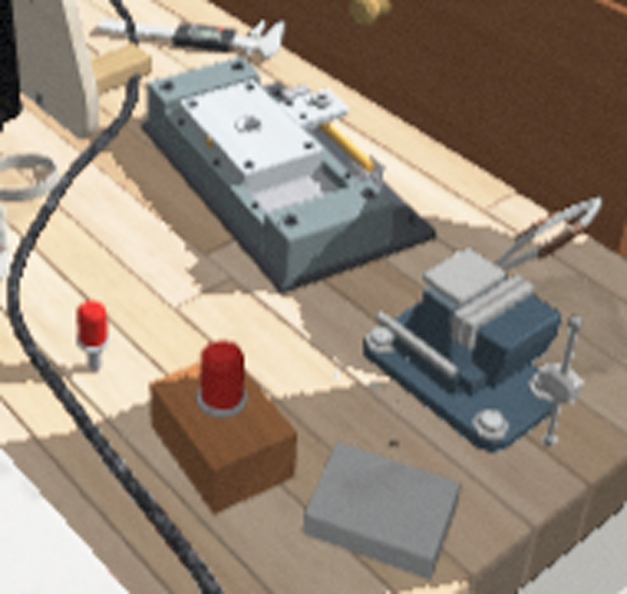

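View pics/t2.png

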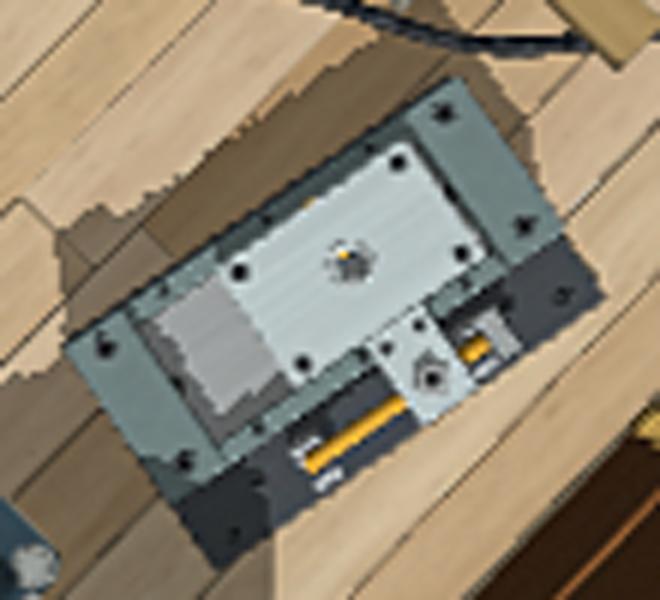

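```bash
cat > h.py <<'E'
import numpy as np,cv2
from bench import r
def cal(n):
    c=r.calibration(n);f=192/np.tan(np.radians(c['vfov']/2));return f,c['cx'],c['cy'],c['R'],c['t']
def ray(n,u,v):
    f,cx,cy,R,t=cal(n);d=R.T@np.array([(u-cx)/f,(v-cy)/f,1]);return -R.T@t,d
def plane(n,u,v,z):
    o,d=ray(n,u,v);return o+d*(z-o[2])/d[2]
def proj(n,X):
    f,cx,cy,R,t=cal(n);c=R@np.array(X)+t;return f*c[0]/c[2]+cx,f*c[1]/c[2]+cy
def tri(p,q):  # p top px, q side px
    o1,d1=ray('top',*p);o2,d2=ray('side',*q)
    A=np.stack([d1,-d2],1);s=np.linalg.lstsq(A,o2-o1,rcond=None)[0]
    a=o1+s[0]*d1;b=o2+s[1]*d2;return (a+b)/2,np.linalg.norm(a-b)
def cloud(n,d):
    f,cx,cy,R,t=cal(n);v,u=np.mgrid[:384,:512];P=np.stack([(u-cx)/f*d,(v-cy)/f*d,d],-1);return (P-t)@R
def red(img):
    h=cv2.cvtColor(img,cv2.COLOR_RGB2HSV);m=((h[...,0]<8)|(h[...,0]>172))&(h[...,1]>150)&(h[...,2]>60);return m.astype(np.uint8)
E
python3 - <<'E'
from h import *
D={n:np.load(n+"0.npz") for n in("top","side")}
for n in D:
    m=red(D[n]['p']);k,l,st,c=cv2.connectedComponentsWithStats(m)
    C=cloud(n,D[n]['d'])
    for i in range(1,k):
        if st[i,4]>15: print(n,st[i],c[i].round(1),np.median(C[l==i],0).round(3))
C=cloud('top',D['top']['d'])
# height map along rows
print('bush',plane('top',278.7,208.3,.044))
for nm,(u,v) in dict(bush=(278.7,208.3),strip=(256,224),cord=(225,160),block=(180,200),vice=(207,262)).items(): print(nm,C[v if isinstance(v,int) else round(v),round(u)].round(3))
print('side bush', plane('side',200+250/3.3,150+124/3.3,.044))
E
```

```text
top [184  32  11   8  52] [189.4  36. ] [1.023 0.187 0.025]
top [195 178   7   7  37] [198.4 180.8] [0.606 0.152 0.05 ]
top [  0 204 104   7 263] [ 47.2 207.7] [ 0.561  0.775 -0.299]
top [170 208  11   9  82] [175.1 211.9] [0.524 0.205 0.077]
top [279 291  11  11  83] [283.5 296. ] [ 0.251 -0.082 -0.281]
top [290 317  12  16  49] [295.2 324.5] [ 0.158 -0.121 -0.284]
side [401  13  11  15 109] [406.9  21.3] [ 0.199 -0.541  0.315]
side [224 241   8  14  98] [227.5 247.8] [0.607 0.161 0.044]
side [261 254  13  20 228] [266.9 263.3] [0.524 0.218 0.07 ]
side [402 285  12  53 160] [405.1 310.6] [ 0.091 -0.216 -0.553]
bush [ 0.53277319 -0.05678921  0.044     ]
bush [ 0.535 -0.058  0.025]
strip [0.493 0.003 0.025]
cord [0.669 0.087 0.008]
block [0.557 0.203 0.035]
vice [0.4   0.124 0.075]
side bush [ 0.53075817 -0.05232682  0.044     ]
```

```bash
python3 - <<'E'
from h import *
D={n:np.load(n+"0.npz") for n in("top","side")}
vis={}
for n in D:
    p=D[n]['p'];C=cloud(n,D[n]['d'])
    X=C[...,0];Y=C[...,1];Z=C[...,2]
    h=cv2.cvtColor(p,cv2.COLOR_RGB2HSV)
    near=(abs(X-.53)<.1)&(abs(Y+.05)<.1)
    print(n,'z hist',np.histogram(Z[near&(h[...,2]>175)&(h[...,1]<45)],bins=[0,.02,.03,.038,.041,.044,.047,.05,.06,.1]))
    m=(near&(h[...,2]>165)&(h[...,1]<50)&(Z>.036)).astype(np.uint8)
    m=cv2.morphologyEx(m,cv2.MORPH_OPEN,np.ones((5,5),np.uint8)) if n=='top' else cv2.morphologyEx(m,cv2.MORPH_OPEN,np.ones((5,5),np.uint8))
    k,l,st,c=cv2.connectedComponentsWithStats(m);i=1+st[1:,4].argmax();m=(l==i).astype(np.uint8)
    cn=max(cv2.findContours(m,0,2)[0],key=cv2.contourArea)
    q=np.array([plane(n,u,v,.044)[:2] for u,v in cn[:,0]],np.float32)
    print(n,'rect',cv2.minAreaRect(q*1000),st[i])
    o=p.copy();o[m>0]=o[m>0]//2+[0,120,0];a=(165,270,220,330) if n=='top' else (160,240,230,340)
    vis[n]=cv2.resize(o[a[0]:a[1],a[2]:a[3]][...,::-1],None,fx=5,fy=5,interpolation=0)
    cv2.imwrite(f"pics/m_{n}.png",vis[n])
    # dark jig frame / wood block
    b=((h[...,0]>5)&(h[...,0]<16)&(h[...,1]>120)&(abs(X-.53)<.06)&(abs(Y-.21)<.06)&(Z>.025)&(Z<.043)).astype(np.uint8)
    cn=max(cv2.findContours(b,0,2)[0],key=cv2.contourArea)
    q=np.array([plane(n,u,v,.036)[:2] for u,v in cn[:,0]],np.float32)
    print(n,'block',cv2.minAreaRect(q*1000))
    G=cv2.morphologyEx(((abs(X-.53)<.14)&(abs(Y+.04)<.14)&(Z>.03)).astype(np.uint8),2,np.ones((3,3),np.uint8))
    cn=max(cv2.findContours(G,0,2)[0],key=cv2.contourArea)
    q=C[G>0][:,:2].astype(np.float32)*1000
    print(n,'jig',cv2.minAreaRect(q))
E
```

```text
top z hist (array([  1,  18,   6,  24, 405, 471,  28,   0,   0]), array([0.   , 0.02 , 0.03 , 0.038, 0.041, 0.044, 0.047, 0.05 , 0.06 ,
       0.1  ]))
top rect ((532.2442626953125, -55.228172302246094), (62.87068557739258, 99.09618377685547), 35.12864685058594) [260 193  37  32 741]
top block ((524.3091430664062, 206.29684448242188), (53.3861198425293, 73.96619415283203), 36.6945915222168)
top jig ((531.5830078125, -61.13642883300781), (144.93031311035156, 261.95654296875), 48.606754302978516)
side z hist (array([218, 135,  60,  16, 350, 528,  12,   0,   0]), array([0.   , 0.02 , 0.03 , 0.038, 0.041, 0.044, 0.047, 0.05 , 0.06 ,
       0.1  ]))
side rect ((529.6148681640625, -70.87102508544922), (87.57373046875, 144.44793701171875), 31.130016326904297) [253 169  41  34 772]
side block ((524.8489379882812, 214.117919921875), (56.05177307128906, 78.21477508544922), 36.56023406982422)
side jig ((530.15380859375, -56.27166748046875), (146.39479064941406, 256.8280029296875), 48.28038024902344)
```

View pics/m_top.png

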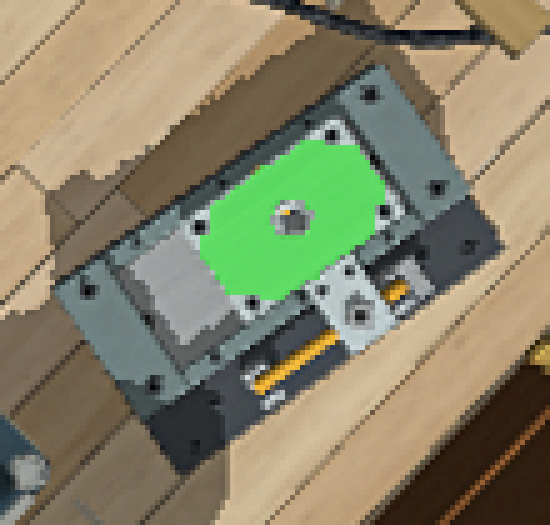

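View pics/m_side.png

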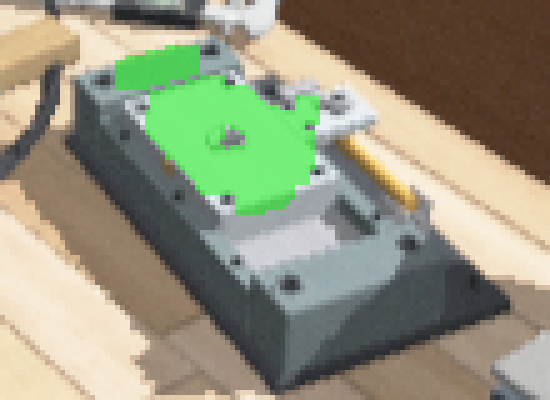

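```bash
python3 - <<'E'
from h import *
D={n:np.load(n+"0.npz") for n in("top","side")}
print('cams',ray('top',0,0)[0],ray('side',0,0)[0])
print('bush tri',tri((278.3,208.1),(275.8,187.4)))
print('bush top',plane('top',278.3,208.1,.044),'side',plane('side',275.8,187.4,.044))
P=[plane('top',220+(a+.5)/5-.5,165+(b+.5)/5-.5,.044)[:2] for a,b in((200,227),(252,303),(332,134),(383,211))]
P=np.array(P);print(P*1000)
for i,j in((0,2),(1,3),(1,0),(3,2)): d=P[j]-P[i];print(np.degrees(np.arctan2(d[1],d[0])),np.linalg.norm(d)*1000)
Q=np.array([plane('side',230+(a+.5)/5-.5,160+(b+.5)/5-.5,.044)[:2] for a,b in((141,107),(234,79),(318,172),(229,200))])
print(Q*1000)
for i,j in((0,1),(3,2),(0,3),(1,2)): d=Q[j]-Q[i];print(np.degrees(np.arctan2(d[1],d[0])),np.linalg.norm(d)*1000)
print('knob',tri((175.1,211.9),(266.9,263.3)),'z63.5',plane('top',175.1,211.9,.0635),plane('side',266.9,263.3,.0635))
# side knob axis
m=red(D['side']['p'])[250:278,258:278]
v,u=np.nonzero(m);v=v+250;u=u+258
for vv in range(v.min(),v.max()+1): s=u[v==vv];print(vv,s.min(),s.max(),end=' | ')
print()
m=red(D['top']['p'])[205:220,168:184];print(m)
for h in (.0,.036,.01,.047,.075,.0795): print(h,'block centre px',proj('side',(.5243,.2063,h)),proj('top',(.5243,.2063,h)))
C=cloud('top',D['top']['d'])
reg=C[60:300,60:320].reshape(-1,3)
for x0 in np.arange(.3,.75,.05):
    print(round(x0,2),[round(float(np.max(reg[(abs(reg[:,0]-x0)<.025)&(abs(reg[:,1]-y0)<.025),2],initial=-1)),2) for y0 in np.arange(.5,-.2,-.05)])
E
```

```text
cams [ 0.48056914 -0.0161542   0.95982088] [0.47911586 0.70035586 0.56721518]
bush tri (array([ 0.53216077, -0.05587478,  0.04209242]), np.float64(0.002498140727732251))
bush top [ 0.53330154 -0.05575868  0.044     ] side [ 0.53071915 -0.05306346  0.044     ]
[[ 528.77487354   -7.12967245]
 [ 489.28686371  -33.68091377]
 [ 576.73888427  -76.48359723]
 [ 536.28339573 -102.24126429]]
-55.332916146073785 84.32385906118455
-55.57026551521135 83.12157172087699
33.916390212418456 47.584360199587856
32.48456234191464 47.95939912739618
[[ 576.20899597  -75.23936398]
 [ 533.5584139  -105.09566044]
 [ 488.78650325  -31.02510045]
 [ 527.61029606   -4.7661109 ]]
-145.00717828379285 52.062180024655824
-145.92702127666698 46.87026156975339
124.59033625400023 85.6055666000733
121.15084140428954 86.55040058162918
knob (array([0.52500754, 0.20934101, 0.06047701]), np.float64(0.00030769982196562375)) z63.5 [0.52470474 0.20857561 0.0635    ] [0.52488716 0.21226686 0.0635    ]
254 264 270 | 255 263 271 | 256 262 272 | 257 261 272 | 258 261 273 | 259 261 273 | 260 261 273 | 261 261 273 | 262 261 273 | 26
[... 1668 characters left out ...]
[-1.0, -1.0, -1.0, -1.0, -1.0, 0.0, 0.1, 0.08, 0.08, 0.01, 0.01, 0.01, 0.0, -1.0]
0.4 [-1.0, -1.0, -1.0, -1.0, 0.02, 0.02, 0.07, 0.08, 0.08, 0.01, 0.01, 0.01, 0.0, 0.0]
0.45 [-1.0, -1.0, -1.0, 0.0, 0.01, 0.02, 0.02, 0.05, 0.02, 0.05, 0.05, 0.04, 0.05, 0.0]
0.5 [-1.0, -1.0, 0.03, 0.03, 0.01, 0.04, 0.08, 0.04, 0.01, 0.05, 0.96, 0.05, 0.05, 0.03]
0.55 [-1.0, 0.03, 0.04, 0.03, 0.03, 0.04, 0.08, 0.04, 0.0, 0.01, 0.05, 0.05, 0.05, 0.05]
0.6 [0.03, 0.12, 0.03, 0.03, 0.03, 0.02, 0.01, 0.05, 0.0, 0.01, 0.01, 0.05, 0.05, 0.05]
0.65 [0.03, 0.21, 0.03, 0.14, 0.14, 0.03, 0.02, 0.01, 0.01, 0.01, 0.01, 0.05, 0.14, 0.02]
0.7 [0.03, 0.03, 0.25, 0.16, 0.15, 0.15, 0.03, 0.02, 0.07, 0.07, 0.01, 0.18, 0.18, 0.2]
```

```bash
python3 - <<'E'
import cv2,numpy as np
t=np.load("top0.npz")['p'][:,:,::-1];s=np.load("side0.npz")['p'][:,:,::-1]
a=cv2.resize(t[190:230,155:205],None,fx=10,fy=10,interpolation=0)[:, :400];b=cv2.resize(s[245:310,240:295],None,fx=7,fy=7,interpolation=0)
c=np.zeros((460,790,3),np.uint8);c[:400,:400]=a;c[:455,400:785]=b
cv2.imwrite("pics/blk.png",c)
E
```

```text
(no output)
```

View pics/blk.png

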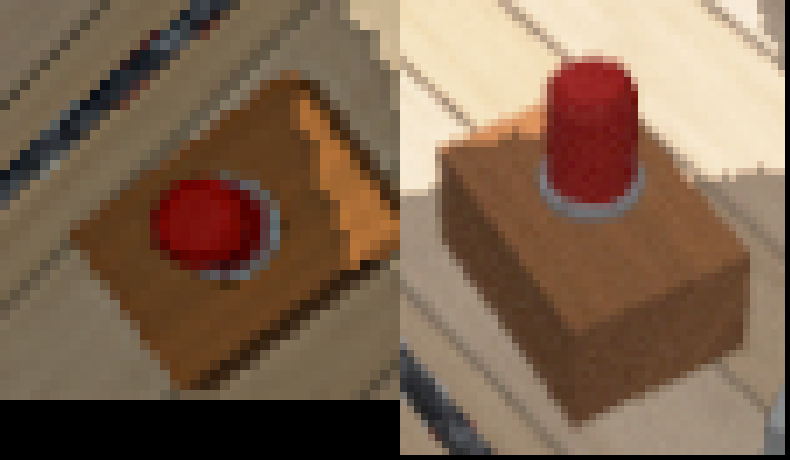

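Request:
servo_tool(deltas=[{"fingers":60,"x":0.3605,"y":-0.3945,"z":0,"az":-65},{"fingers":60,"x":0.3605,"y":-0.3945,"z":0,"az":-65},{"fingers":60,"x":0.3605,"y":-0.3945,"z":0,"az":-65},{"fingers":60,"x":0.3605,"y":-0.3945,"z":0,"az":-65},{"fingers":60,"x":0.3605,"y":-0.3945,"z":0,"az":-65},{"fingers":60,"x":0.3605,"y":-0.3945,"z":0,"az":-65},{"fingers":60,"x":0.3605,"y":-0.3945,"z":0,"az":-65},{"fingers":60,"x":0.3605,"y":-0.3945,"z":0,"az":-130},{"fingers":60,"x":0.3605,"y":-0.3945,"z":-0.05,"az":-130},{"fingers":60,"x":0.3605,"y":-0.3945,"z":-0.1,"az":-130},{"fingers":60,"x":0.3605,"y":-0.3945,"z":-0.1,"az":-130},{"fingers":60,"x":0.3605,"y":-0.3945,"z":-0.1,"az":-130}], newtons=40)

```text
validation failed for argument at $.de...
```

Request:
servo_tool(deltas=[{"fingers":60,"x":0.04,"y":-0.04,"z":0.0,"ax":0.0,"ay":0.0,"az":-8.0}], newtons=40)

```text
clock: 0.2
tool_pos: [0.1966, 0.5698, 0.2446]
eef_rot: [[-0.92, 0.392, -0.002], [0.392, 0.92, 0.002], [0.002, 0.001, -1.0]]
ft_force: [1.8, 0.6, 0.3]
gripper_width: 0.853
```

Request:
servo_tool(deltas=[{"fingers":60,"x":0.3205,"y":-0.3545,"z":0.0,"ax":0.0,"ay":0.0,"az":-122.0},{"fingers":60,"x":0.3205,"y":-0.3545,"z":0.0,"ax":0.0,"ay":0.0,"az":-122.0},{"fingers":60,"x":0.3205,"y":-0.3545,"z":0.0,"ax":0.0,"ay":0.0,"az":-122.0},{"fingers":60,"x":0.3205,"y":-0.3545,"z":0.0,"ax":0.0,"ay":0.0,"az":-122.0},{"fingers":60,"x":0.3205,"y":-0.3545,"z":0.0,"ax":0.0,"ay":0.0,"az":-122.0},{"fingers":60,"x":0.3205,"y":-0.3545,"z":0.0,"ax":0.0,"ay":0.0,"az":-122.0},{"fingers":60,"x":0.3205,"y":-0.3545,"z":0.0,"ax":0.0,"ay":0.0,"az":-122.0},{"fingers":60,"x":0.3205,"y":-0.3545,"z":0.0,"ax":0.0,"ay":0.0,"az":-122.0},{"fingers":60,"x":0.3205,"y":-0.3545,"z":0.0,"ax":0.0,"ay":0.0,"az":-122.0},{"fingers":60,"x":0.3205,"y":-0.3545,"z":0.0,"ax":0.0,"ay":0.0,"az":-122.0},{"fingers":60,"x":0.3205,"y":-0.3545,"z":0.0,"ax":0.0,"ay":0.0,"az":-122.0},{"fingers":60,"x":0.3205,"y":-0.3545,"z":0.0,"ax":0.0,"ay":0.0,"az":-122.0}], newtons=40)

```text
clock: 1.4
tool_pos: [0.5204, 0.2118, 0.2445]
eef_rot: [[0.6, 0.8, -0.001], [0.8, -0.6, -0.0], [-0.001, -0.001, -1.0]]
ft_force: [-0.4, -0.3, 0.1]
gripper_width: 0.764
```

Request:
servo_tool(deltas=[{"fingers":60,"x":0.0,"y":0.0,"z":-0.03,"ax":0.0,"ay":0.0,"az":-19.0},{"fingers":60,"x":0.0,"y":0.0,"z":-0.06,"ax":0.0,"ay":0.0,"az":-19.0},{"fingers":60,"x":0.0,"y":0.0,"z":-0.1,"ax":0.0,"ay":0.0,"az":-19.0},{"fingers":60,"x":0.0,"y":0.0,"z":-0.12,"ax":0.0,"ay":0.0,"az":-19.0},{"fingers":60,"x":0.0,"y":0.0,"z":-0.12,"ax":0.0,"ay":0.0,"az":-19.0},{"fingers":60,"x":0.0,"y":0.0,"z":-0.12,"ax":0.0,"ay":0.0,"az":-19.0}], newtons=40)

```text
clock: 2.0
tool_pos: [0.5198, 0.2132, 0.1251]
eef_rot: [[0.823, 0.568, -0.001], [0.568, -0.823, -0.0], [-0.001, -0.0, -1.0]]
ft_force: [-0.1, 0.7, 0.2]
gripper_width: 0.767
```

```bash
cat > snap.py <<'E'
import sys
from h import *
tag=sys.argv[1]
s=r.read_state();print(s['clock'],s['tool_pos'].round(4),'yaw',np.degrees(np.arctan2(s['eef_rot'][1,1],s['eef_rot'][0,1])).round(2),'zax',s['eef_rot'][:,2].round(4),s['ft_force'].round(2),s['moment'].round(2),s['gripper_width'])
W={'pin':((150,230,140,230),(235,315,220,310)),'jig':((165,255,230,330),(150,240,225,325))}[sys.argv[2]]
out=[]
for n,a in zip(('top','side'),W):
    p,d=r.capture(n);np.savez(f"{n}_{tag}.npz",p=p,d=d)
    out.append(cv2.resize(p[a[0]:a[1],a[2]:a[3]][...,::-1],(395,int(395*(a[1]-a[0])/(a[3]-a[2]))),interpolation=2))
H=max(o.shape[0] for o in out);out=[cv2.copyMakeBorder(o,0,H-o.shape[0],0,5,0) for o in out]
cv2.imwrite(f"pics/{tag}.png",np.hstack(out))
E
python3 snap.py a1 pin
```

```text
2.0 [0.5198 0.2132 0.1251] yaw -55.36 zax [-1.e-03 -3.e-04 -1.e+00] [-0.14  0.71  0.17] [ 0.02 -0.04 -0.06] 0.7671898905767477
```

View pics/a1.png

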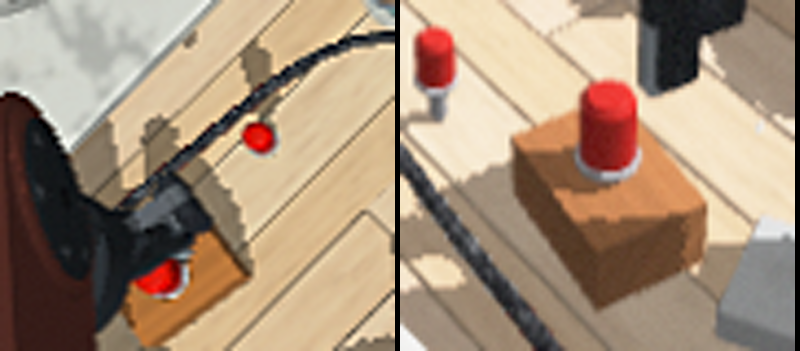

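Request:
servo_tool(deltas=[{"fingers":60,"x":0.0047,"y":-0.0047,"z":0.0,"ax":0.0,"ay":0.0,"az":0.0},{"fingers":60,"x":0.0047,"y":-0.0047,"z":-0.02,"ax":0.0,"ay":0.0,"az":0.0},{"fingers":60,"x":0.0047,"y":-0.0047,"z":-0.04,"ax":0.0,"ay":0.0,"az":0.0},{"fingers":60,"x":0.0047,"y":-0.0047,"z":-0.055,"ax":0.0,"ay":0.0,"az":0.0},{"fingers":60,"x":0.0047,"y":-0.0047,"z":-0.0625,"ax":0.0,"ay":0.0,"az":0.0},{"fingers":60,"x":0.0047,"y":-0.0047,"z":-0.0625,"ax":0.0,"ay":0.0,"az":0.0}], newtons=40)

```text
clock: 2.7
tool_pos: [0.5242, 0.2082, 0.062]
eef_rot: [[0.823, 0.568, -0.002], [0.568, -0.823, -0.0], [-0.002, -0.001, -1.0]]
ft_force: [-0.8, 0.3, 0.7]
gripper_width: 0.767
```

```bash
python3 snap.py a2 pin
```

```text
2.7 [0.5242 0.2082 0.062 ] yaw -55.36 zax [-1.7e-03 -5.0e-04 -1.0e+00] [-0.78  0.28  0.66] [0.02 0.02 0.01] 0.767264601334685
```

View pics/a2.png

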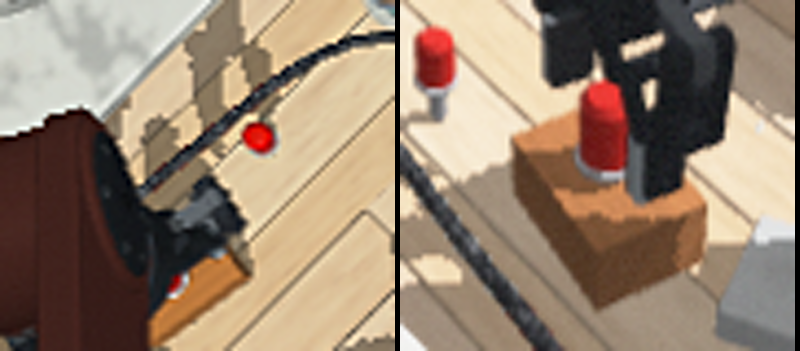

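Request:
servo_tool(deltas=[{"fingers":150,"x":0.0,"y":0.0,"z":0.0,"ax":0.0,"ay":0.0,"az":0.0},{"fingers":170,"x":0.0,"y":0.0,"z":0.0,"ax":0.0,"ay":0.0,"az":0.0},{"fingers":190,"x":0.0,"y":0.0,"z":0.0,"ax":0.0,"ay":0.0,"az":0.0},{"fingers":255,"x":0.0,"y":0.0,"z":0.0,"ax":0.0,"ay":0.0,"az":0.0},{"fingers":255,"x":0.0,"y":0.0,"z":0.0,"ax":0.0,"ay":0.0,"az":0.0},{"fingers":255,"x":0.0,"y":0.0,"z":0.0,"ax":0.0,"ay":0.0,"az":0.0}], newtons=40)

```text
clock: 3.4
tool_pos: [0.5253, 0.2088, 0.0636]
eef_rot: [[0.823, 0.568, 0.001], [0.568, -0.823, 0.0], [0.001, 0.0, -1.0]]
ft_force: [-0.1, -0.3, 5.3]
gripper_width: 0.26
```

```bash
python3 snap.py a3 pin
```

```text
3.4 [0.5253 0.2088 0.0636] yaw -55.36 zax [ 1.3e-03  5.0e-04 -1.0e+00] [-0.1  -0.32  5.26] [-0.03  0.21  0.04] 0.260083219924742
```

View pics/a3.png

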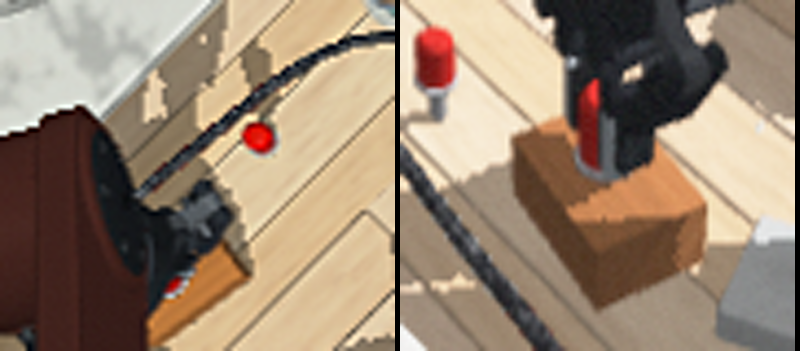

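Request:
servo_tool(deltas=[{"fingers":255,"x":0.0,"y":0.0,"z":0.002,"ax":0.0,"ay":0.0,"az":0.0},{"fingers":255,"x":0.0,"y":0.0,"z":0.004,"ax":0.0,"ay":0.0,"az":0.0},{"fingers":255,"x":0.0,"y":0.0,"z":0.01,"ax":0.0,"ay":0.0,"az":0.0},{"fingers":255,"x":0.0,"y":0.0,"z":0.02,"ax":0.0,"ay":0.0,"az":0.0},{"fingers":255,"x":0.0,"y":0.0,"z":0.03,"ax":0.0,"ay":0.0,"az":0.0},{"fingers":255,"x":0.0,"y":0.0,"z":0.05,"ax":0.0,"ay":0.0,"az":0.0},{"fingers":255,"x":0.0,"y":0.0,"z":0.07,"ax":0.0,"ay":0.0,"az":0.0},{"fingers":255,"x":0.0,"y":0.0,"z":0.08,"ax":0.0,"ay":0.0,"az":0.0},{"fingers":255,"x":0.0,"y":0.0,"z":0.08,"ax":0.0,"ay":0.0,"az":0.0}], newtons=40)

```text
clock: 4.4
tool_pos: [0.5262, 0.2089, 0.1454]
eef_rot: [[0.823, 0.568, 0.004], [0.568, -0.823, 0.001], [0.004, 0.002, -1.0]]
ft_force: [-0.9, 0.1, -1.2]
gripper_width: 0.265
```

```bash
python3 snap.py a4 pin
```

```text
4.4 [0.5262 0.2089 0.1454] yaw -55.36 zax [ 0.0043  0.0011 -1.    ] [-0.91  0.07 -1.23] [ 0.02  0.05 -0.02] 0.2647349481203242
```

View pics/a4.png

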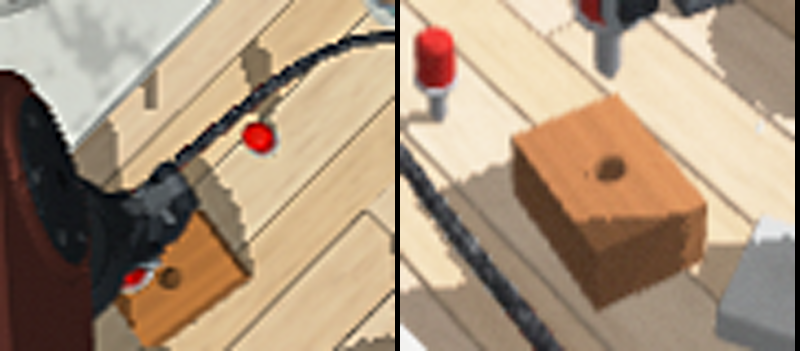

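Request:
servo_tool(deltas=[{"fingers":255,"x":0.001,"y":-0.03,"z":0.0,"ax":0.0,"ay":0.0,"az":0.0},{"fingers":255,"x":0.002,"y":-0.07,"z":0.0,"ax":0.0,"ay":0.0,"az":0.0},{"fingers":255,"x":0.003,"y":-0.11,"z":0.0,"ax":0.0,"ay":0.0,"az":0.0},{"fingers":255,"x":0.004,"y":-0.15,"z":0.0,"ax":0.0,"ay":0.0,"az":0.0},{"fingers":255,"x":0.005,"y":-0.19,"z":0.0,"ax":0.0,"ay":0.0,"az":0.0},{"fingers":255,"x":0.006,"y":-0.23,"z":0.0,"ax":0.0,"ay":0.0,"az":0.0},{"fingers":255,"x":0.006,"y":-0.255,"z":0.0,"ax":0.0,"ay":0.0,"az":0.0},{"fingers":255,"x":0.006,"y":-0.264,"z":-0.01,"ax":0.0,"ay":0.0,"az":0.0},{"fingers":255,"x":0.006,"y":-0.264,"z":-0.02,"ax":0.0,"ay":0.0,"az":0.0},{"fingers":255,"x":0.006,"y":-0.264,"z":-0.025,"ax":0.0,"ay":0.0,"az":0.0},{"fingers":255,"x":0.006,"y":-0.264,"z":-0.025,"ax":0.0,"ay":0.0,"az":0.0},{"fingers":255,"x":0.006,"y":-0.264,"z":-0.025,"ax":0.0,"ay":0.0,"az":0.0}], newtons=40)

```text
clock: 5.7
tool_pos: [0.5303, -0.0542, 0.1172]
eef_rot: [[0.822, 0.57, -0.001], [0.57, -0.822, 0.001], [-0.001, -0.001, -1.0]]
ft_force: [0.3, 0.1, -1.2]
gripper_width: 0.263
```

```bash
python3 snap.py b1 jig; python3 - <<'E'
from h import *
s=np.load('side_a4.npz')['p'];cv2.imwrite('pics/a4s.png',cv2.resize(s[200:300,230:310][...,::-1],None,fx=6,fy=6,interpolation=0))
E
```

```text
5.7 [ 0.5303 -0.0542  0.1172] yaw -55.26 zax [-1.2e-03  6.0e-04 -1.0e+00] [ 0.33  0.11 -1.16] [ 0.03  0.02 -0.02] 0.26337246260812863
```

View pics/b1.png

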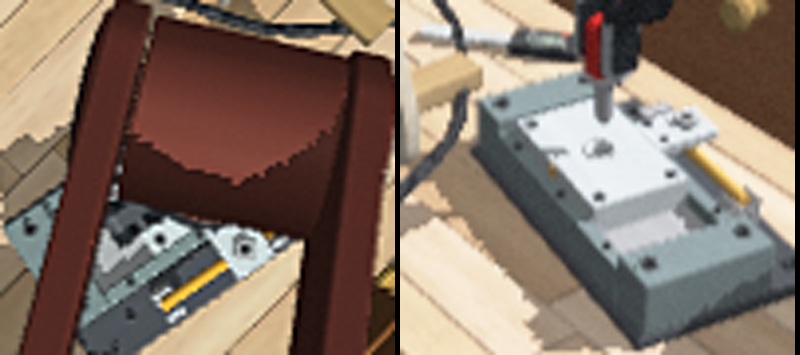

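View pics/a4s.png

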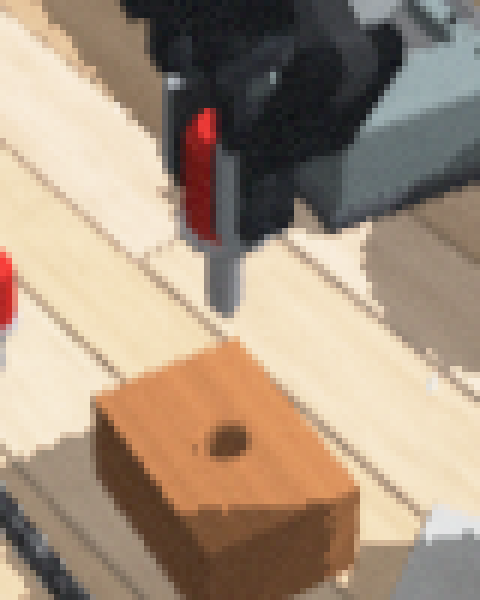

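```bash
python3 - <<'E'
from h import *
p=np.load('side_b1.npz')['p'];cv2.imwrite('pics/b1s.png',cv2.resize(p[145:205,245:305][...,::-1],None,fx=10,fy=10,interpolation=0))
for tag,T in (('a4',(.5262,.2089,.1454)),('b1',(.5303,-.0542,.1172))):
    T=np.array(T)
    print(tag,[np.round(proj('side',T-[0,0,h]),2) for h in(0,.018,.022,.0536)])
print('bush pred',proj('side',(.5325,-.056,.044)))
E
```

```text
a4 [array([266.71, 226.71]), array([266.63, 234.86]), array([266.61, 236.64]), array([266.48, 250.26])]
b1 [array([276.71, 160.46]), array([276.53, 167.25]), array([276.49, 168.74]), array([276.2 , 180.24])]
bush pred (np.float64(275.1517658054985), np.float64(186.64896132950076))
```

View pics/b1s.png

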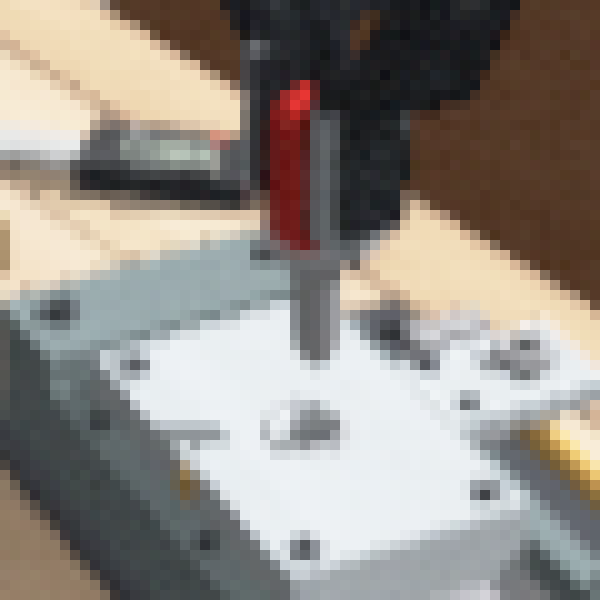

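```bash
python3 - <<'E'
from h import *
for h in (.0525,.0536,.0545):
    a=plane('side',276.0,179.8,.1172-h)
    for b in ((275.4,187.1),(275.4,187.3),(274.9,187.)):
        B=plane('side',*b,.0442);print(h,b,a.round(4),B.round(4),(B-a)[:2].round(4), 'world target',(np.array([.5303,-.0542])+(B-a)[:2]).round(4))
E
```

```text
0.0525 (275.4, 187.1) [ 0.5308 -0.0543  0.0647] [ 0.5317 -0.0539  0.0442] [0.0009 0.0004] world target [ 0.5312 -0.0538]
0.0525 (275.4, 187.3) [ 0.5308 -0.0543  0.0647] [ 0.5317 -0.0531  0.0442] [0.0009 0.0012] world target [ 0.5312 -0.053 ]
0.0525 (274.9, 187.0) [ 0.5308 -0.0543  0.0647] [ 0.5329 -0.0542  0.0442] [0.0022 0.0001] world target [ 0.5325 -0.0541]
0.0536 (275.4, 187.1) [ 0.5309 -0.056   0.0636] [ 0.5317 -0.0539  0.0442] [0.0008 0.0021] world target [ 0.5311 -0.0521]
0.0536 (275.4, 187.3) [ 0.5309 -0.056   0.0636] [ 0.5317 -0.0531  0.0442] [0.0008 0.0029] world target [ 0.5311 -0.0513]
0.0536 (274.9, 187.0) [ 0.5309 -0.056   0.0636] [ 0.5329 -0.0542  0.0442] [0.002  0.0018] world target [ 0.5323 -0.0524]
0.0545 (275.4, 187.1) [ 0.531  -0.0573  0.0627] [ 0.5317 -0.0539  0.0442] [0.0007 0.0034] world target [ 0.531  -0.0508]
0.0545 (275.4, 187.3) [ 0.531  -0.0573  0.0627] [ 0.5317 -0.0531  0.0442] [0.0007 0.0042] world target [ 0.531 -0.05 ]
0.0545 (274.9, 187.0) [ 0.531  -0.0573  0.0627] [ 0.5329 -0.0542  0.0442] [0.0019 0.0031] world target [ 0.5322 -0.0511]
```

Request:
servo_tool(deltas=[{"fingers":255,"x":0.0012,"y":0.0005,"z":-0.005,"ax":0.0,"ay":0.0,"az":0.0},{"fingers":255,"x":0.0012,"y":0.0005,"z":-0.01,"ax":0.0,"ay":0.0,"az":0.0},{"fingers":255,"x":0.0012,"y":0.0005,"z":-0.015,"ax":0.0,"ay":0.0,"az":0.0},{"fingers":255,"x":0.0012,"y":0.0005,"z":-0.015,"ax":0.0,"ay":0.0,"az":0.0},{"fingers":255,"x":0.0012,"y":0.0005,"z":-0.015,"ax":0.0,"ay":0.0,"az":0.0}], newtons=40)

```text
clock: 6.3
tool_pos: [0.5316, -0.055, 0.1024]
eef_rot: [[0.823, 0.568, -0.001], [0.568, -0.823, 0.0], [-0.001, -0.001, -1.0]]
ft_force: [0.4, 0.0, -0.6]
gripper_width: 0.266
```

```bash
python3 snap.py b2 jig; python3 - <<'E'
from h import *
p=np.load('side_b2.npz')['p'];cv2.imwrite('pics/b2s.png',cv2.resize(p[145:205,245:305][...,::-1],None,fx=10,fy=10,interpolation=0))
E
```

```text
6.3 [ 0.5316 -0.055   0.1024] yaw -55.37 zax [-8.e-04  2.e-04 -1.e+00] [ 0.42  0.05 -0.61] [-0.01  0.   -0.02] 0.2656359749154683
```

View pics/b2s.png

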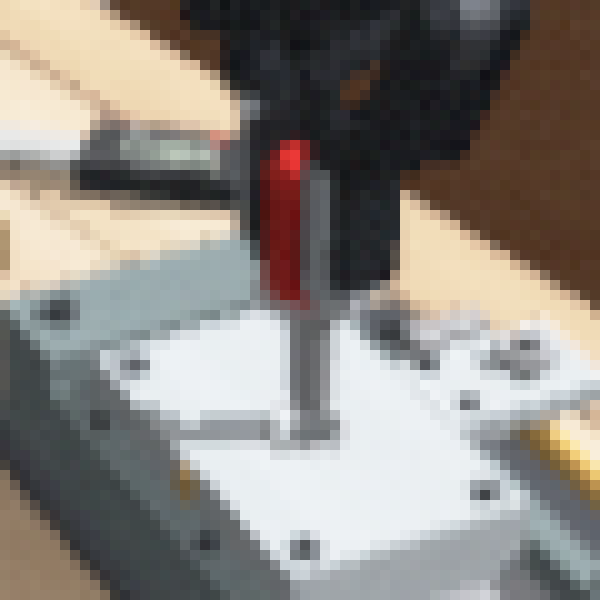

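Request:
servo_tool(deltas=[{"fingers":255,"x":0.0,"y":0.0005,"z":-0.002,"ax":0.0,"ay":0.0,"az":0.0},{"fingers":255,"x":0.0,"y":0.0005,"z":-0.003,"ax":0.0,"ay":0.0,"az":0.0},{"fingers":255,"x":0.0,"y":0.0005,"z":-0.004,"ax":0.0,"ay":0.0,"az":0.0},{"fingers":255,"x":0.0,"y":0.0005,"z":-0.005,"ax":0.0,"ay":0.0,"az":0.0},{"fingers":255,"x":0.0,"y":0.0005,"z":-0.006,"ax":0.0,"ay":0.0,"az":0.0},{"fingers":255,"x":0.0,"y":0.0005,"z":-0.006,"ax":0.0,"ay":0.0,"az":0.0}], newtons=40)

```text
clock: 7.0
tool_pos: [0.5318, -0.0544, 0.0966]
eef_rot: [[0.823, 0.568, -0.0], [0.568, -0.823, 0.0], [-0.0, -0.0, -1.0]]
ft_force: [-0.0, -0.2, -1.2]
gripper_width: 0.264
```

```bash
python3 snap.py b3 jig; python3 - <<'E'
from h import *
p=np.load('side_b3.npz')['p'];cv2.imwrite('pics/b3s.png',cv2.resize(p[145:205,245:305][...,::-1],None,fx=10,fy=10,interpolation=0))
E
```

```text
7.0 [ 0.5318 -0.0544  0.0966] yaw -55.36 zax [-4.e-04  1.e-04 -1.e+00] [-0.01 -0.17 -1.22] [-0.02 -0.05  0.03] 0.26414465810599075
```

View pics/b3s.png

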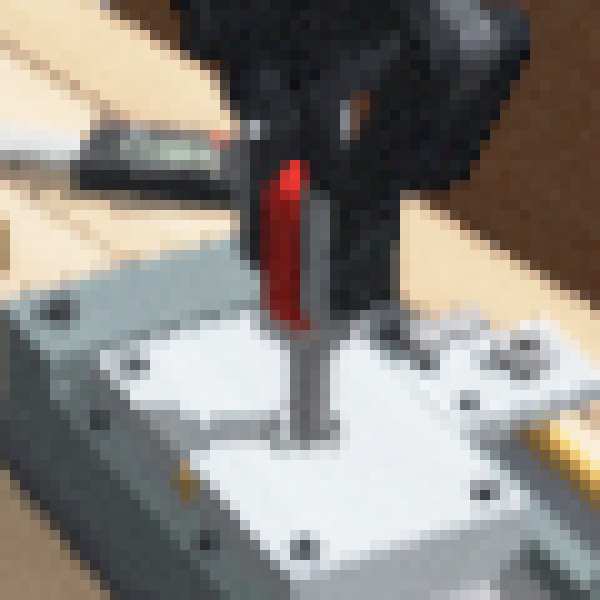

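Request:
servo_tool(deltas=[{"fingers":255,"x":0.0006,"y":0.0,"z":-0.001,"ax":0.0,"ay":0.0,"az":0.0},{"fingers":255,"x":0.0006,"y":0.0,"z":-0.002,"ax":0.0,"ay":0.0,"az":0.0},{"fingers":255,"x":0.0006,"y":0.0,"z":-0.003,"ax":0.0,"ay":0.0,"az":0.0},{"fingers":255,"x":0.0006,"y":0.0,"z":-0.003,"ax":0.0,"ay":0.0,"az":0.0}], newtons=40)

```text
clock: 7.5
tool_pos: [0.5323, -0.0544, 0.0936]
eef_rot: [[0.823, 0.568, -0.0], [0.568, -0.823, 0.0], [-0.0, -0.0, -1.0]]
ft_force: [0.4, 0.9, -1.2]
gripper_width: 0.263
```

Request:
servo_tool(deltas=[{"fingers":255,"x":0.0,"y":0.0,"z":-0.001,"ax":0.0,"ay":0.0,"az":0.0},{"fingers":255,"x":0.0,"y":0.0,"z":-0.002,"ax":0.0,"ay":0.0,"az":0.0},{"fingers":255,"x":0.0,"y":0.0,"z":-0.003,"ax":0.0,"ay":0.0,"az":0.0},{"fingers":255,"x":0.0,"y":0.0,"z":-0.003,"ax":0.0,"ay":0.0,"az":0.0}], newtons=40)

```text
clock: 7.9
tool_pos: [0.5323, -0.0544, 0.0906]
eef_rot: [[0.823, 0.568, -0.0], [0.568, -0.823, 0.0], [-0.0, -0.0, -1.0]]
ft_force: [-0.6, 0.5, -2.0]
gripper_width: 0.262
```

Request:
servo_tool(deltas=[{"fingers":255,"x":0.0,"y":0.0,"z":-0.001,"ax":0.0,"ay":0.0,"az":0.0},{"fingers":255,"x":0.0,"y":0.0,"z":-0.002,"ax":0.0,"ay":0.0,"az":0.0},{"fingers":255,"x":0.0,"y":0.0,"z":-0.003,"ax":0.0,"ay":0.0,"az":0.0},{"fingers":255,"x":0.0,"y":0.0,"z":-0.004,"ax":0.0,"ay":0.0,"az":0.0},{"fingers":255,"x":0.0,"y":0.0,"z":-0.004,"ax":0.0,"ay":0.0,"az":0.0}], newtons=40)

```text
clock: 8.4
tool_pos: [0.5323, -0.0544, 0.0866]
eef_rot: [[0.823, 0.568, -0.0], [0.568, -0.823, 0.0], [-0.0, -0.0, -1.0]]
ft_force: [0.4, 0.1, -0.9]
gripper_width: 0.268
```

```bash
python3 snap.py b4 jig; python3 - <<'E'
from h import *
p=np.load('side_b4.npz')['p'];cv2.imwrite('pics/b4s.png',cv2.resize(p[145:205,245:305][...,::-1],None,fx=10,fy=10,interpolation=0))
E
```

```text
8.4 [ 0.5323 -0.0544  0.0866] yaw -55.36 zax [-4.e-04  1.e-04 -1.e+00] [ 0.41  0.12 -0.94] [-0.03 -0.02  0.03] 0.26838720445435055
```

View pics/b4s.png

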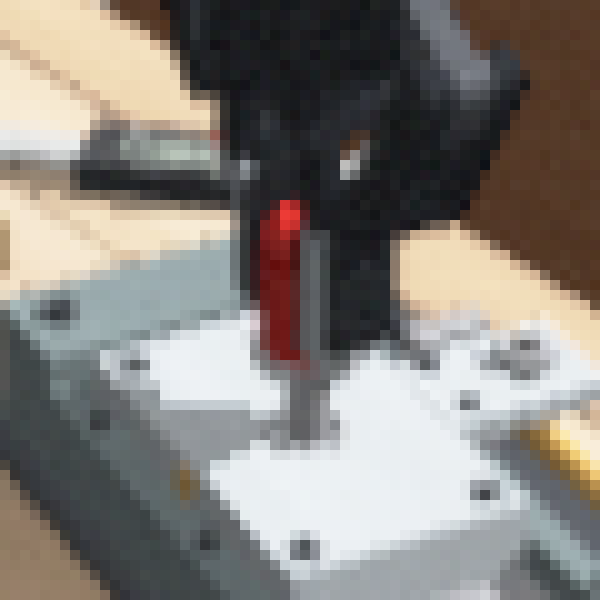

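Request:
servo_tool(deltas=[{"fingers":255,"x":0.0,"y":0.0,"z":-0.001,"ax":0.0,"ay":0.0,"az":0.0},{"fingers":255,"x":0.0,"y":0.0,"z":-0.002,"ax":0.0,"ay":0.0,"az":0.0},{"fingers":255,"x":0.0,"y":0.0,"z":-0.003,"ax":0.0,"ay":0.0,"az":0.0},{"fingers":255,"x":0.0,"y":0.0,"z":-0.004,"ax":0.0,"ay":0.0,"az":0.0},{"fingers":255,"x":0.0,"y":0.0,"z":-0.004,"ax":0.0,"ay":0.0,"az":0.0}], newtons=40)

```text
clock: 9.0
tool_pos: [0.5324, -0.0546, 0.0826]
eef_rot: [[0.823, 0.568, -0.0], [0.568, -0.823, -0.0], [-0.0, -0.0, -1.0]]
ft_force: [-0.2, -0.4, -0.3]
gripper_width: 0.261
```

Request:
servo_tool(deltas=[{"fingers":255,"x":0.0,"y":0.0,"z":-0.001,"ax":0.0,"ay":0.0,"az":0.0},{"fingers":255,"x":0.0,"y":0.0,"z":-0.002,"ax":0.0,"ay":0.0,"az":0.0},{"fingers":255,"x":0.0,"y":0.0,"z":-0.003,"ax":0.0,"ay":0.0,"az":0.0},{"fingers":255,"x":0.0,"y":0.0,"z":-0.003,"ax":0.0,"ay":0.0,"az":0.0}], newtons=40)

```text
clock: 9.4
tool_pos: [0.5323, -0.0545, 0.0794]
eef_rot: [[0.823, 0.568, -0.0], [0.568, -0.823, -0.0], [-0.0, -0.0, -1.0]]
ft_force: [1.1, -1.1, -0.2]
gripper_width: 0.263
```

Request:
servo_tool(deltas=[{"fingers":255,"x":0.0,"y":0.0,"z":-0.001,"ax":0.0,"ay":0.0,"az":0.0},{"fingers":255,"x":0.0,"y":0.0,"z":-0.001,"ax":0.0,"ay":0.0,"az":0.0}], newtons=40)

```text
clock: 9.6
tool_pos: [0.5324, -0.0545, 0.0785]
eef_rot: [[0.823, 0.568, -0.0], [0.568, -0.823, 0.0], [-0.0, -0.0, -1.0]]
ft_force: [-0.4, -0.6, -1.4]
gripper_width: 0.26
```

Request:
servo_tool(deltas=[{"fingers":255,"x":0.0,"y":0.0,"z":-0.001,"ax":0.0,"ay":0.0,"az":0.0},{"fingers":255,"x":0.0,"y":0.0,"z":-0.001,"ax":0.0,"ay":0.0,"az":0.0}], newtons=40)

```text
clock: 9.8
tool_pos: [0.5324, -0.0545, 0.0777]
eef_rot: [[0.823, 0.568, -0.0], [0.568, -0.823, 0.0], [-0.0, -0.0, -1.0]]
ft_force: [-1.1, 0.0, -0.3]
gripper_width: 0.267
```

```bash
python3 snap.py b5 jig; python3 - <<'E'
from h import *
p=np.load('side_b5.npz')['p'];cv2.imwrite('pics/b5s.png',cv2.resize(p[145:205,245:305][...,::-1],None,fx=10,fy=10,interpolation=0))
E
```

```text
9.8 [ 0.5324 -0.0545  0.0777] yaw -55.36 zax [-3.e-04  0.e+00 -1.e+00] [-1.13  0.03 -0.26] [-0.18  0.25  0.04] 0.2665363218258623
```

View pics/b5s.png

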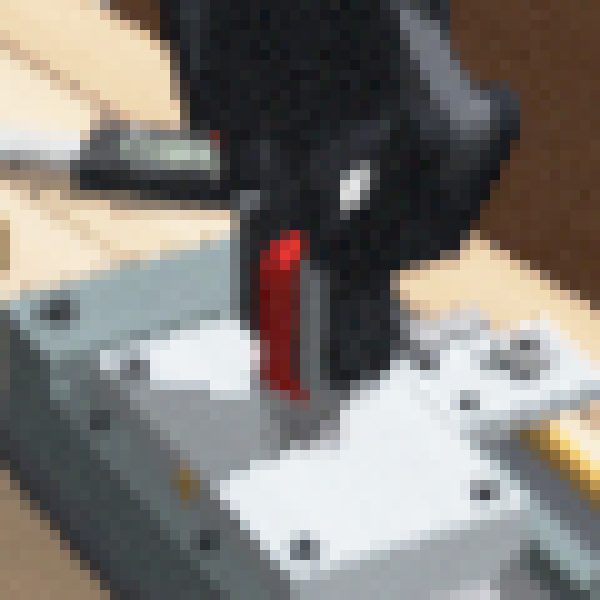

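Request:
servo_tool(deltas=[{"fingers":255,"x":0.0,"y":0.0,"z":-0.0005,"ax":0.0,"ay":0.0,"az":0.0},{"fingers":255,"x":0.0,"y":0.0,"z":-0.001,"ax":0.0,"ay":0.0,"az":0.0},{"fingers":255,"x":0.0,"y":0.0,"z":-0.001,"ax":0.0,"ay":0.0,"az":0.0}], newtons=40)

```text
clock: 10.2
tool_pos: [0.5327, -0.0544, 0.0776]
eef_rot: [[0.823, 0.568, -0.0], [0.568, -0.823, 0.0], [-0.0, -0.0, -1.0]]
ft_force: [-2.6, -0.3, 6.0]
gripper_width: 0.261
```

Request:
servo_tool(deltas=[{"fingers":255,"x":-0.0004,"y":0.0006,"z":0.0003,"ax":0.0,"ay":0.0,"az":0.0},{"fingers":255,"x":-0.0009,"y":0.0012,"z":0.0003,"ax":0.0,"ay":0.0,"az":0.0},{"fingers":255,"x":-0.0013,"y":0.0018,"z":0.0003,"ax":0.0,"ay":0.0,"az":0.0},{"fingers":255,"x":-0.0017,"y":0.0025,"z":0.0003,"ax":0.0,"ay":0.0,"az":0.0}], newtons=40)

```text
clock: 10.6
tool_pos: [0.532, -0.0531, 0.0777]
eef_rot: [[0.823, 0.569, 0.003], [0.569, -0.823, -0.002], [0.001, 0.004, -1.0]]
ft_force: [-0.6, -5.5, 1.5]
gripper_width: 0.261
```

Request:
servo_tool(deltas=[{"fingers":255,"x":-0.0005,"y":0.0007,"z":0.0,"ax":0.0,"ay":0.0,"az":0.0},{"fingers":255,"x":-0.001,"y":0.0014,"z":-0.0001,"ax":0.0,"ay":0.0,"az":0.0},{"fingers":255,"x":-0.0014,"y":0.0021,"z":-0.0002,"ax":0.0,"ay":0.0,"az":0.0},{"fingers":255,"x":-0.0017,"y":0.0025,"z":-0.0002,"ax":0.0,"ay":0.0,"az":0.0}], newtons=40)

```text
clock: 11.0
tool_pos: [0.5306, -0.0508, 0.0777]
eef_rot: [[0.822, 0.569, 0.003], [0.569, -0.822, -0.003], [0.001, 0.004, -1.0]]
ft_force: [0.0, -6.0, 2.9]
gripper_width: 0.266
```

Request:
servo_tool(deltas=[{"fingers":255,"x":-0.0007,"y":0.0006,"z":0.0,"ax":0.0,"ay":0.0,"az":0.0},{"fingers":255,"x":-0.0012,"y":0.0012,"z":0.0,"ax":0.0,"ay":0.0,"az":0.0},{"fingers":255,"x":-0.0016,"y":0.0019,"z":0.0,"ax":0.0,"ay":0.0,"az":0.0},{"fingers":255,"x":-0.0021,"y":0.0025,"z":0.0,"ax":0.0,"ay":0.0,"az":0.0},{"fingers":255,"x":-0.0025,"y":0.0031,"z":0.0,"ax":0.0,"ay":0.0,"az":0.0}], newtons=40)

```text
clock: 11.5
tool_pos: [0.5283, -0.0476, 0.0777]
eef_rot: [[0.823, 0.569, 0.004], [0.569, -0.823, -0.002], [0.002, 0.004, -1.0]]
ft_force: [0.2, -5.7, 1.7]
gripper_width: 0.264
```

Request:
servo_tool(deltas=[{"fingers":255,"x":-0.0006,"y":0.0006,"z":-0.0002,"ax":0.0,"ay":0.0,"az":0.0},{"fingers":255,"x":-0.0011,"y":0.0012,"z":-0.0002,"ax":0.0,"ay":0.0,"az":0.0},{"fingers":255,"x":-0.0016,"y":0.0019,"z":-0.0002,"ax":0.0,"ay":0.0,"az":0.0},{"fingers":255,"x":-0.002,"y":0.0025,"z":-0.0002,"ax":0.0,"ay":0.0,"az":0.0},{"fingers":255,"x":-0.0025,"y":0.0032,"z":-0.0002,"ax":0.0,"ay":0.0,"az":0.0}], newtons=40)

```text
clock: 12.0
tool_pos: [0.5261, -0.0444, 0.0777]
eef_rot: [[0.823, 0.569, 0.005], [0.569, -0.823, -0.003], [0.002, 0.005, -1.0]]
ft_force: [0.9, -4.6, 2.8]
gripper_width: 0.265
```

Request:
servo_tool(deltas=[{"fingers":255,"x":-0.0005,"y":0.0007,"z":-0.0001,"ax":0.0,"ay":0.0,"az":0.0},{"fingers":255,"x":-0.0009,"y":0.0013,"z":-0.0001,"ax":0.0,"ay":0.0,"az":0.0},{"fingers":255,"x":-0.0014,"y":0.002,"z":-0.0001,"ax":0.0,"ay":0.0,"az":0.0},{"fingers":255,"x":-0.0018,"y":0.0026,"z":-0.0001,"ax":0.0,"ay":0.0,"az":0.0},{"fingers":255,"x":-0.0023,"y":0.0033,"z":-0.0001,"ax":0.0,"ay":0.0,"az":0.0}], newtons=40)

```text
clock: 12.5
tool_pos: [0.5237, -0.041, 0.0776]
eef_rot: [[0.823, 0.569, 0.004], [0.569, -0.823, -0.002], [0.002, 0.004, -1.0]]
ft_force: [0.6, -5.5, 3.2]
gripper_width: 0.265
```

Request:
servo_tool(deltas=[{"fingers":255,"x":-0.0005,"y":0.0007,"z":0.0,"ax":0.0,"ay":0.0,"az":0.0},{"fingers":255,"x":-0.001,"y":0.0013,"z":0.0,"ax":0.0,"ay":0.0,"az":0.0},{"fingers":255,"x":-0.0015,"y":0.0019,"z":0.0,"ax":0.0,"ay":0.0,"az":0.0},{"fingers":255,"x":-0.0019,"y":0.0026,"z":0.0,"ax":0.0,"ay":0.0,"az":0.0},{"fingers":255,"x":-0.0024,"y":0.0032,"z":0.0,"ax":0.0,"ay":0.0,"az":0.0}], newtons=40)

```text
clock: 13.0
tool_pos: [0.52, -0.0363, 0.0768]
eef_rot: [[0.823, 0.568, 0.001], [0.568, -0.823, 0.0], [0.001, 0.0, -1.0]]
ft_force: [2.2, -2.1, 3.6]
gripper_width: 0.262
```

Request:
servo_tool(deltas=[{"fingers":255,"x":-0.0005,"y":0.0007,"z":0.0,"ax":0.0,"ay":0.0,"az":0.0},{"fingers":255,"x":-0.001,"y":0.0013,"z":0.0,"ax":0.0,"ay":0.0,"az":0.0},{"fingers":255,"x":-0.0015,"y":0.0019,"z":0.0,"ax":0.0,"ay":0.0,"az":0.0},{"fingers":255,"x":-0.0019,"y":0.0026,"z":0.0,"ax":0.0,"ay":0.0,"az":0.0}], newtons=40)

```text
clock: 13.4
tool_pos: [0.5184, -0.0344, 0.0768]
eef_rot: [[0.823, 0.569, 0.002], [0.569, -0.823, -0.001], [0.002, 0.002, -1.0]]
ft_force: [5.4, -3.8, 0.3]
gripper_width: 0.262
```

Request:
servo_tool(deltas=[{"fingers":255,"x":0.0,"y":0.0,"z":-0.0007,"ax":0.0,"ay":0.0,"az":0.0},{"fingers":255,"x":0.0,"y":0.0,"z":-0.0013,"ax":0.0,"ay":0.0,"az":0.0},{"fingers":255,"x":0.0,"y":0.0,"z":-0.0013,"ax":0.0,"ay":0.0,"az":0.0}], newtons=40)

```text
clock: 13.7
tool_pos: [0.5185, -0.0345, 0.076]
eef_rot: [[0.823, 0.569, 0.002], [0.569, -0.823, -0.001], [0.001, 0.002, -1.0]]
ft_force: [3.0, -3.4, 4.3]
gripper_width: 0.263
```

Request:
servo_tool(deltas=[{"fingers":255,"x":0.0,"y":0.0,"z":-0.0007,"ax":0.0,"ay":0.0,"az":0.0},{"fingers":255,"x":0.0,"y":0.0,"z":-0.0014,"ax":0.0,"ay":0.0,"az":0.0},{"fingers":255,"x":0.0,"y":0.0,"z":-0.0014,"ax":0.0,"ay":0.0,"az":0.0}], newtons=40)

```text
clock: 14.0
tool_pos: [0.5186, -0.0348, 0.0749]
eef_rot: [[0.823, 0.569, 0.002], [0.569, -0.823, -0.001], [0.001, 0.002, -1.0]]
ft_force: [3.2, -4.1, 5.7]
gripper_width: 0.264
```

Request:
servo_tool(deltas=[{"fingers":255,"x":0.0004,"y":-0.0006,"z":0.0,"ax":0.0,"ay":0.0,"az":0.0},{"fingers":255,"x":0.0006,"y":-0.0009,"z":-0.0006,"ax":0.0,"ay":0.0,"az":0.0},{"fingers":255,"x":0.0006,"y":-0.0009,"z":-0.0012,"ax":0.0,"ay":0.0,"az":0.0},{"fingers":255,"x":0.0006,"y":-0.0009,"z":-0.0018,"ax":0.0,"ay":0.0,"az":0.0},{"fingers":255,"x":0.0006,"y":-0.0009,"z":-0.0018,"ax":0.0,"ay":0.0,"az":0.0}], newtons=40)

```text
clock: 14.5
tool_pos: [0.5191, -0.0353, 0.0734]
eef_rot: [[0.823, 0.568, 0.002], [0.568, -0.823, -0.001], [0.001, 0.001, -1.0]]
ft_force: [2.1, -2.6, 8.3]
gripper_width: 0.262
```

Request:
servo_tool(deltas=[{"fingers":255,"x":0.0004,"y":-0.0006,"z":0.0,"ax":0.0,"ay":0.0,"az":0.0},{"fingers":255,"x":0.0005,"y":-0.0007,"z":0.0,"ax":0.0,"ay":0.0,"az":0.0},{"fingers":255,"x":0.0005,"y":-0.0007,"z":-0.0005,"ax":0.0,"ay":0.0,"az":0.0},{"fingers":255,"x":0.0005,"y":-0.0007,"z":-0.001,"ax":0.0,"ay":0.0,"az":0.0},{"fingers":255,"x":0.0005,"y":-0.0007,"z":-0.001,"ax":0.0,"ay":0.0,"az":0.0}], newtons=40)

```text
clock: 15.0
tool_pos: [0.5194, -0.0358, 0.072]
eef_rot: [[0.823, 0.568, 0.002], [0.568, -0.823, -0.0], [0.001, 0.001, -1.0]]
ft_force: [3.7, -2.5, 6.0]
gripper_width: 0.262
```

Request:
servo_tool(deltas=[{"fingers":255,"x":0.0003,"y":-0.0004,"z":0.0,"ax":0.0,"ay":0.0,"az":0.0},{"fingers":255,"x":0.0003,"y":-0.0004,"z":-0.0007,"ax":0.0,"ay":0.0,"az":0.0},{"fingers":255,"x":0.0003,"y":-0.0004,"z":-0.0014,"ax":0.0,"ay":0.0,"az":0.0},{"fingers":255,"x":0.0003,"y":-0.0004,"z":-0.002,"ax":0.0,"ay":0.0,"az":0.0},{"fingers":255,"x":0.0003,"y":-0.0004,"z":-0.002,"ax":0.0,"ay":0.0,"az":0.0}], newtons=40)

```text
clock: 15.5
tool_pos: [0.5196, -0.0361, 0.0697]
eef_rot: [[0.823, 0.568, 0.002], [0.568, -0.823, 0.0], [0.001, 0.001, -1.0]]
ft_force: [3.7, -1.8, 5.2]
gripper_width: 0.263
```

Request:
servo_tool(deltas=[{"fingers":255,"x":0.0001,"y":-0.0004,"z":-0.0005,"ax":0.0,"ay":0.0,"az":0.0},{"fingers":255,"x":0.0002,"y":-0.0004,"z":-0.001,"ax":0.0,"ay":0.0,"az":0.0},{"fingers":255,"x":0.0002,"y":-0.0004,"z":-0.0015,"ax":0.0,"ay":0.0,"az":0.0},{"fingers":255,"x":0.0002,"y":-0.0004,"z":-0.002,"ax":0.0,"ay":0.0,"az":0.0},{"fingers":255,"x":0.0002,"y":-0.0004,"z":-0.0025,"ax":0.0,"ay":0.0,"az":0.0},{"fingers":255,"x":0.0002,"y":-0.0004,"z":-0.0025,"ax":0.0,"ay":0.0,"az":0.0}], newtons=40)

```text
clock: 16.1
tool_pos: [0.5197, -0.0362, 0.0672]
eef_rot: [[0.823, 0.568, 0.001], [0.568, -0.823, 0.001], [0.001, 0.0, -1.0]]
ft_force: [3.3, -1.0, 6.2]
gripper_width: 0.264
```

Request:
servo_tool(deltas=[{"fingers":255,"x":0.0002,"y":-0.0002,"z":-0.0005,"ax":0.0,"ay":0.0,"az":0.0},{"fingers":255,"x":0.0002,"y":-0.0002,"z":-0.001,"ax":0.0,"ay":0.0,"az":0.0},{"fingers":255,"x":0.0002,"y":-0.0002,"z":-0.0014,"ax":0.0,"ay":0.0,"az":0.0},{"fingers":255,"x":0.0002,"y":-0.0002,"z":-0.0014,"ax":0.0,"ay":0.0,"az":0.0}], newtons=40)

```text
clock: 16.5
tool_pos: [0.5197, -0.0363, 0.0657]
eef_rot: [[0.823, 0.568, 0.001], [0.568, -0.823, 0.001], [0.001, -0.0, -1.0]]
ft_force: [2.7, -1.9, 6.7]
gripper_width: 0.265
```

```bash
python3 snap.py c1 jig; python3 - <<'E'
from h import *
p=np.load('side_c1.npz')['p'];cv2.imwrite('pics/c1s.png',cv2.resize(p[145:205,245:305][...,::-1],None,fx=10,fy=10,interpolation=0))
E
```

```text
16.5 [ 0.5197 -0.0363  0.0657] yaw -55.38 zax [ 8.e-04  9.e-04 -1.e+00] [ 2.69 -1.94  6.74] [-0.2  -0.66 -0.04] 0.2651083320116598
```

View pics/c1s.png

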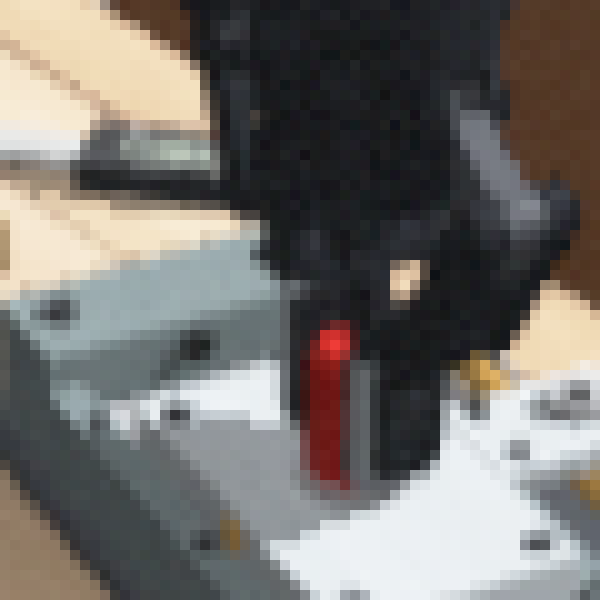

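Request:
servo_tool(deltas=[{"fingers":255,"x":0.0002,"y":-0.0001,"z":-0.0005,"ax":0.0,"ay":0.0,"az":0.0},{"fingers":255,"x":0.0002,"y":-0.0001,"z":-0.001,"ax":0.0,"ay":0.0,"az":0.0},{"fingers":255,"x":0.0002,"y":-0.0001,"z":-0.001,"ax":0.0,"ay":0.0,"az":0.0}], newtons=40)

```text
clock: 16.9
tool_pos: [0.5199, -0.0363, 0.0657]
eef_rot: [[0.823, 0.568, -0.0], [0.568, -0.823, 0.001], [0.001, -0.001, -1.0]]
ft_force: [-0.3, -0.8, 11.8]
gripper_width: 0.265
```

Request:
servo_tool(deltas=[{"fingers":255,"x":0.0,"y":0.0,"z":-0.0004,"ax":0.0,"ay":0.0,"az":0.0},{"fingers":255,"x":0.0,"y":0.0,"z":-0.0004,"ax":0.0,"ay":0.0,"az":0.0}], newtons=40)

```text
clock: 17.1
tool_pos: [0.5199, -0.0363, 0.0656]
eef_rot: [[0.823, 0.568, -0.0], [0.568, -0.823, 0.001], [0.0, -0.001, -1.0]]
ft_force: [-1.5, 0.2, 14.2]
gripper_width: 0.266
```

Request:
servo_tool(deltas=[{"fingers":255,"x":0.0,"y":0.0,"z":0.001,"ax":0.0,"ay":0.0,"az":0.0},{"fingers":255,"x":0.0,"y":0.0,"z":0.001,"ax":0.0,"ay":0.0,"az":0.0}], newtons=40)

```text
clock: 17.3
tool_pos: [0.5199, -0.0364, 0.0657]
eef_rot: [[0.823, 0.568, 0.0], [0.568, -0.823, 0.001], [0.001, -0.0, -1.0]]
ft_force: [2.4, 0.1, 8.1]
gripper_width: 0.262
```

Seated. Open the fingers slowly, then rise clear.

Request:
servo_tool(deltas=[{"fingers":170,"x":0.0,"y":0.0,"z":0.0,"ax":0.0,"ay":0.0,"az":0.0},{"fingers":150,"x":0.0,"y":0.0,"z":0.0,"ax":0.0,"ay":0.0,"az":0.0},{"fingers":120,"x":0.0,"y":0.0,"z":0.0,"ax":0.0,"ay":0.0,"az":0.0},{"fingers":90,"x":0.0,"y":0.0,"z":0.0,"ax":0.0,"ay":0.0,"az":0.0},{"fingers":90,"x":0.0,"y":0.0,"z":0.0,"ax":0.0,"ay":0.0,"az":0.0},{"fingers":90,"x":0.0,"y":0.0,"z":0.0,"ax":0.0,"ay":0.0,"az":0.0}], newtons=40)

```text
clock: 17.9
tool_pos: [0.5192, -0.0367, 0.0645]
eef_rot: [[0.823, 0.568, -0.001], [0.568, -0.823, 0.0], [-0.0, -0.001, -1.0]]
ft_force: [-0.5, -0.0, -0.7]
gripper_width: 0.653
```

Request:
servo_tool(deltas=[{"fingers":90,"x":0.0,"y":0.0,"z":0.005,"ax":0.0,"ay":0.0,"az":0.0},{"fingers":90,"x":0.0,"y":0.0,"z":0.015,"ax":0.0,"ay":0.0,"az":0.0},{"fingers":90,"x":0.0,"y":0.0,"z":0.03,"ax":0.0,"ay":0.0,"az":0.0},{"fingers":90,"x":0.0,"y":0.0,"z":0.05,"ax":0.0,"ay":0.0,"az":0.0},{"fingers":90,"x":0.0,"y":0.0,"z":0.08,"ax":0.0,"ay":0.0,"az":0.0},{"fingers":90,"x":0.0,"y":0.0,"z":0.11,"ax":0.0,"ay":0.0,"az":0.0},{"fingers":90,"x":-0.04,"y":0.04,"z":0.14,"ax":0.0,"ay":0.0,"az":0.0},{"fingers":90,"x":-0.06,"y":0.08,"z":0.14,"ax":0.0,"ay":0.0,"az":0.0},{"fingers":90,"x":-0.08,"y":0.12,"z":0.14,"ax":0.0,"ay":0.0,"az":0.0},{"fingers":90,"x":-0.1,"y":0.16,"z":0.14,"ax":0.0,"ay":0.0,"az":0.0},{"fingers":90,"x":-0.1,"y":0.2,"z":0.14,"ax":0.0,"ay":0.0,"az":0.0},{"fingers":90,"x":-0.1,"y":0.2,"z":0.14,"ax":0.0,"ay":0.0,"az":0.0}], newtons=40)

```text
clock: 19.1
tool_pos: [0.4189, 0.167, 0.2063]
eef_rot: [[0.819, 0.573, 0.002], [0.573, -0.819, 0.002], [0.003, -0.001, -1.0]]
ft_force: [0.4, -0.4, 0.8]
gripper_width: 0.646
```

```bash
python3 snap.py d1 jig; python3 - <<'E'
from h import *
p=np.load('side_d1.npz')['p'];cv2.imwrite('pics/d1s.png',cv2.resize(p[145:205,245:305][...,::-1],None,fx=10,fy=10,interpolation=0))
p=np.load('top_d1.npz')['p'];cv2.imwrite('pics/d1t.png',cv2.resize(p[165:255,225:325][...,::-1],None,fx=6,fy=6,interpolation=0))
E
```

```text
19.1 [0.4189 0.167  0.2063] yaw -55.03 zax [ 0.0024  0.0025 -1.    ] [ 0.4  -0.39  0.84] [-0.04  0.   -0.01] 0.6459187547879304
```

View pics/d1s.png

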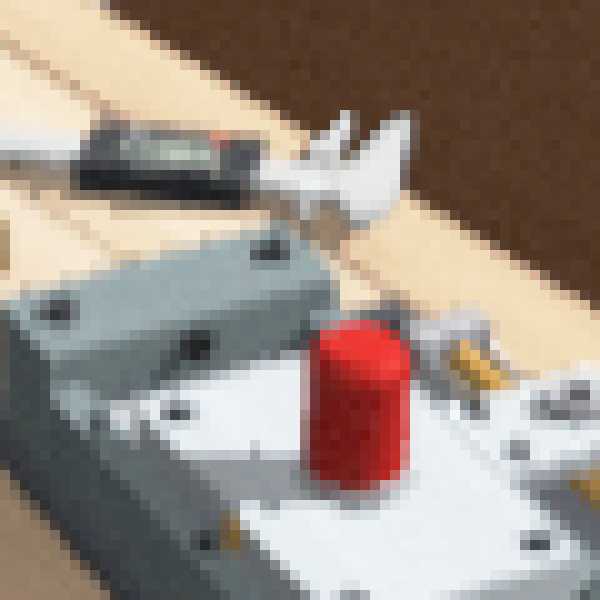

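View pics/d1t.png

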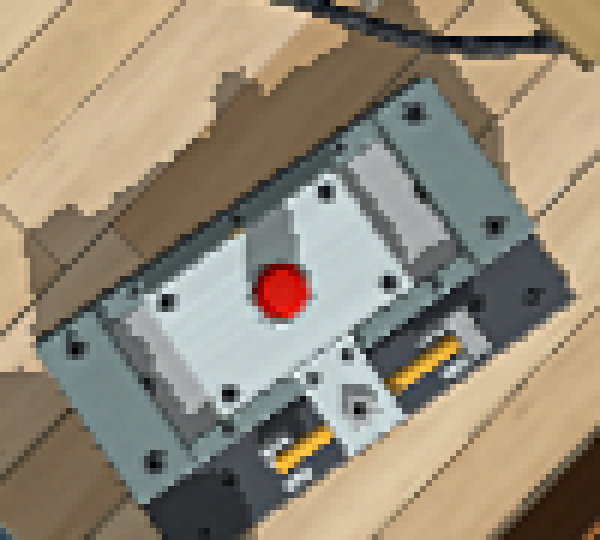

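```bash
python3 - <<'E'
from h import *
for n in('top','side'):
    D=np.load(n+'_d1.npz');m=red(D['p']);C=cloud(n,D['d']);k=(m>0)&(abs(C[...,0]-.52)<.03)&(abs(C[...,1]+.036)<.03)
    Z=C[k][:,2];h=cv2.cvtColor(D['p'],cv2.COLOR_RGB2HSV);s=(abs(C[...,0]-.52)<.05)&(abs(C[...,1]+.036)<.05)&(h[...,1]<50)&(h[...,2]>165)
    print(n,np.percentile(Z,[5,50,90,98]).round(4),'saddle',np.median(C[s][:,2]).round(4))
print(r.finish_job())
E
```

```text
top [0.077  0.0807 0.083  0.084 ] saddle 0.0441
side [0.0516 0.0698 0.0814 0.082 ] saddle 0.0442
the job is handed in; nothing more can be done
None
```

The pin is home in the jig's blind hole and released, and the job is handed in at about 19 s of the 51 s limit. `finish_job` gives no verdict, so what follows is what I measured.

- **Getting the pin in:** I gripped it by the knob, lifted it out of the wooden block, and lowered it through the saddle's bush. It went in without side load and touched the strip with the tool at z = 0.0776 m.
- **Finding the hole:** I pressed lightly, a few newtons and about 7 N at first contact, and slid saddle and pin along +y. After about 20 mm the pin dropped. I slid about 2.5 mm past that point before lowering it, then eased back while pushing down.
- **Seating:** It stopped 12 mm below strip level, at tool z = 0.0656 m, which matches the "home" depth. The wrist force then climbed to 14 N with no further movement.
- **Last checks:** Both final pictures show the knob upright on the saddle with no visible gap. The camera depth puts the knob top at about 82 mm (81.5 mm expected) and the saddle top at 44 mm.
- **Bystanders:** The arm is clear of everything. I kept away from the bystanders, and the calliper was the only one visible in the final pictures I viewed. I did not compare the others before and after.

One disagreement: the two cameras differed by 2 to 3 mm on where the bush was, and I settled that by lowering slowly and feeling for contact. I also never felt a clear bump from the sprung ball. The wrist force changed by only about 1 N where it should have gripped.

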